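# Slide a thin blank over the edge of its feed bed and lay it on the work rest

## Robot

A 7-joint arm with a two-finger parallel gripper is mounted at the origin on a cart in front of the work surface, level with it; the furniture and walls round the work are solid. World frame = base frame: x ahead of the robot, y to its left, z up, the work surface at z = 0. Lengths are in mm, angles in rad, forces in N, time in s.
With the tool pointing down it reaches from about 350 to 775 mm from the base axis. Payload 3.1 kg.
Tool frame: the origin (TCP) lies at the very end of the fingers, on their centre line; the grasp point (between the pads) lies 19 mm behind it; z points along the fingers, y is the line along which they close (so a half turn about z gives the same grasp; the last joint's range is limited). The gripper opens to 85 mm and grips with 20 to 120 N. Pads are 22 mm wide; open, the fingers measure 114 mm over their backs; the gripper's body (76 mm by 85 mm) begins 54 mm behind the grasp point. The pads swing forward as they close: fully open they stand 13 mm farther back than shut.
Start: joints at [-1.373, 0.311, 0.014, 1.512, -0.004, 1.319, -0.027], TCP at [130.601, 534.285, 231.304] pointing down, gripper open.
Joint ranges: [-2.7, 2.7], [-0.3, 1.91], [-1.27, 1.3], [0.12, 2.57], [-1.44, 4.58], [0.2, 2.03], [-3.05, 3.05]. Speed limits (rad/s): [2.79, 2.79, 3.14, 3.14, 3.14, 3.14, 3.14].

## Interface

Orientations are given as a 3x3 rotation matrix whose columns are the frame's x, y, z axes.
In Python, from cell import robot gives the robot as it stands.
- The arm moves only by the tool carry_out, never from a script. Its argument "targets" is text: rows parted by semicolons, each of 7 numbers parted by spaces: the shift along the tool's x, y, z in cm, then the turn, a rotation vector about the tool's x, y, z in degrees, then the opening, from -1 (shut) to 1 (fully open), so that 0 is half open. A call has exactly 8 rows; each row shifts and turns the commanded pose from where the row before left it, along the tool's axes as they then stand; what a row does not reach is not made up. A row lasts 1/12 s, in which the tool goes at most 41.7 mm and 7.16 degrees, less where a joint would pass 70% of its speed; a pose out of reach is approached as far as the arm can. A call is refused whole if a number of a shift passes 4.17 or a number of a turn 7.16, either way. A call with a gripper value outside its range is refused whole. The fingers move at their own pace and stop on an object; "grip_force" is the grip in N (left out, the last holds). Time passes only in rows, so rows that do not move let the fingers close, or fill a call up. It gives the time, the measured TCP pose, the force, the opening and the grip force at its end, in the units of the state.
- robot.read_state(): the state, without advancing time (a new reading comes with each control period).
- robot.read_camera(name): name is "side" or "top" or "wrist"; returns a dict with "image" (420x560x3 uint8, red, green, blue), "z_map" (420x560 float32, mm along the optical axis (not along the pixel's ray), 0 where there is no reading), "camera_matrix" (3x3 intrinsics, pixels), "pose" (4x4, takes a point from camera to world coordinates). Camera axes: x right, y down, z forward; pixel columns grow to the right and rows downward; lengths in mm; the calibration is good to about 2 mm. A picture is of the moment at which its call begins.
- robot.job_done(): hands the job in; it is judged then, once.
The state is a dict: "time_s": time; "qpos": joint angles; "qd": joint speeds; "joint_efforts": joint torques, N m; "position": TCP position; "eef_rot": TCP orientation; "wrist_force": force on the tool from outside, world axes, zero at the start; "torque": the same for the moment, N m; "grip_width": finger opening in mm; "grip_force": force on a finger pad.
Only numpy, scipy, OpenCV 4.12 (cv2) and the standard library are available. Lean on these libraries where they do the work, as an engineer would, in place of code of your own. Each camera call takes 0.05 s, during which the arm holds its last target. There are 200 camera calls.

## Task

The thin metal blank lies between the low fences of the feed bed, where it cannot be gripped: pressing on it only gently (16 N at the most), slide it along the channel until its front end overhangs the open end of the bed, still lying on the deck. Then pinch the overhanging end by its two long edges, lift the blank clear without dropping it, lay it flat and lengthwise on the pad of the work rest with its far end butted gently against the end stop, and let go. Leave the other things on the bench alone.

Things in the scene. Friction and masses are not known exactly. Their poses are not given: they have to be found in the camera images.
- blank: Flat bare metal blank, no holes, 150 (x) x 50 (y) x 4 (z) mm, 80 to 170 g, lying on the sloping deck of the bed. Origin: centre of its underside; x along its length, at the start towards the bed's back stop, so the front end is at x = -75 mm; z out of its upper face. At the start its front end is 7 to 9 mm inside the open end of the bed, its far end 1 to 3 mm from the back stop.
- bed: Feed bed, fixed: grey foot, dark steel deck 170 x 78 mm sloping 8 degrees up towards its open -x end, facing roughly the robot; 60 mm high at its middle. Origin on the bench below that middle, z vertical. Grey fences on both long sides and a back stop at +x stand 6 mm above the deck; fences 54 mm apart inside. Rigid: 1 mm of depth changes a press by 5 to 20 N; over 16 N spoils the blank.
- rest: Work rest, fixed: grey foot 120 x 90 mm, column, and a narrow flat pad 110 (x) x 40 (y) mm with black rubber top at z = 60 mm. Origin on the bench under the pad's middle; x along the pad to the end stop, roughly away from the robot. A blank butted to the stop has its centre at x = -20 mm and juts 40 mm past the pad's near end, 5 mm at each side.
- scraper: Bystander: red-handled scraper lying on the bench, 74 x 153 x 16 mm. Origin at the middle of its underside.
- caliper: Bystander: caliper lying on the bench near the front, 72 x 212 x 12 mm. Origin at the middle of its underside.
- marker_blue: Bystander: marker pen lying on the bench between bed and rest, 16 x 136 x 18 mm. Origin at the middle of its underside.
- bed_mouth (a point): Middle of the front edge of the bed's deck at its open end, on the deck surface, 72 mm above the bench (bed frame: x = -84, y = 0, z = 72 mm); free air before and below it. The blank tips off if it juts more than 75 mm past this edge. Fingertips grip it little better than the deck does: under about 6 N they slip, 8 to 10 N drags it.
- rest_stop (a point): Foot of the rest's end stop, at pad-top level in the middle of the face that looks along the pad (rest frame: x = 55, y = 0, z = 60 mm). The steel stop is 12 mm thick, 40 mm wide and rises 12 mm above the pad. Over 16 N of the blank on pad or stop spoils it.
Mind the look-alikes: they are no part of the job. Several things have the shape of the blank; the one meant has the colours described above.

How it is judged (in metres and radians):
On the way, in this order (a step that is already met when the one before it is completed fails the run):
1. the blank lies on the deck in the bed's channel with its front end overhanging the open end by 20 to 70 mm (x of blank in the frame of bed between -0.08 and -0.03 m and z of blank in the frame of bed between 0.06 and 0.074 m and angle between blank's own z axis and vertical between 0.09 and 0.19 rad and contact force between blank and bed above 0.1 N), for 0.2 s.
2. the blank is pinched by the fingers and lifted clear of the bed (its centre at least 90 mm above the bench) (height (world z) of blank above 0.09 m and contact force between the fingers and blank above 1 N and contact force between blank and bed below 0.1 N), for 0.2 s.
At the end, for the whole second after the job is handed in: the blank lies flat and still on the pad of the rest, lengthwise within 0.10 rad and centred across it within 10 mm, its far end against the end stop (gap no more than 3.5 mm), and is let go (x of blank in the frame of rest between -0.0235 and -0.014 m and y of blank in the frame of rest between -0.01 and 0.01 m and z of blank in the frame of rest between 0.057 and 0.063 m and angle between blank's own z axis and vertical below 0.05 rad and angle between the x axis of blank and the x axis of rest, either way round below 0.1 rad and linear speed of blank below 0.01 m/s and contact force between the fingers and blank below 0.1 N); the robot touches nothing.
It fails at once if the blank is pressed against the bed with more than 16 N (contact force between blank and bed above 16 N).
It fails at once if the blank is pressed against the rest or its stop with more than 16 N (contact force between blank and rest above 16 N).
It fails at once if the blank is dropped or falls off (height (world z) of blank below 0.045 m).
It fails at once if a bystander is pushed more than 20 mm (distance of any of scraper, caliper, marker_blue from where it was at the start of the episode above 0.02 m).
It also fails if it takes over 64 s, if anything falls off the work surface, if the arm or the gripper's body presses on something with over 40 N, if the wrist force passes 120 N, or if a joint passes its speed limit or range.

## Working session

There is one attempt and no reset: what is moved stays moved. The work goes in short steps, Python scripts to look and compute and a tool call to move; the robot and the scene stay as the last step left them, time stands still between calls to the robot, and variables do not carry over. Pictures are saved under pics/ and viewed, at most 10 in all, crops included, and the job is handed in when it is done.

Besides the shell and the picture viewer there is one more tool, called after "Emit:" in YAML: its name, and indented under it one key for each argument. carry_out: Moves the arm, as the interface text tells. Its arguments: {"type":"object","properties":{"targets":{"type":"string"},"grip_force":{"type":"number"}},"required":["targets"]}

```bash
mkdir -p pics; ls
python3 - <<'E'
from cell import robot
import cv2,numpy as np
s=robot.read_state(); print({k:np.round(v,3).tolist() for k,v in s.items()})
for n in("top","side"):
    c=robot.read_camera(n); cv2.imwrite(f"pics/{n}0.png",c["image"][:,:,::-1]); np.savez(f"{n}0.npz",**c)
    print(n,c["camera_matrix"].round(1).tolist(),c["pose"].round(3).tolist())
E
```

```text
pics
{'time_s': 0.0, 'qpos': [-1.373, 0.312, 0.014, 1.513, -0.004, 1.319, -0.027], 'qd': [-0.0, -0.001, -0.002, 0.001, 0.001, -0.001, 0.001], 'joint_efforts': [0.0, -37.991, 0.146, -23.059, 0.012, 0.013, 0.0], 'position': [130.421, 533.578, 230.239], 'eef_rot': [[-0.971, 0.237, -0.0], [0.237, 0.971, -0.002], [-0.0, -0.002, -1.0]], 'wrist_force': [-0.211, 0.625, 0.291], 'torque': [0.002, 0.021, 0.019], 'grip_force': 0.0, 'grip_width': 85.494}
top [[481.8, 0.0, 278.3], [0.0, 481.8, 213.8], [0.0, 0.0, 1.0]] [[0.008, -0.989, 0.144, 341.824], [-1.0, -0.008, 0.002, -78.683], [-0.001, -0.144, -0.99, 1480.68], [0.0, 0.0, 0.0, 1.0]]
side [[398.2, 0.0, 280.2], [0.0, 398.2, 215.7], [0.0, 0.0, 1.0]] [[0.827, -0.277, 0.49, 24.024], [-0.563, -0.43, 0.706, -785.967], [0.015, -0.859, -0.511, 599.234], [0.0, 0.0, 0.0, 1.0]]
```

View pics/top0.png

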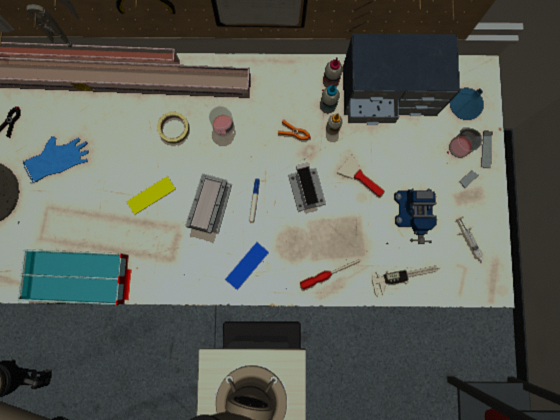

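View pics/side0.png

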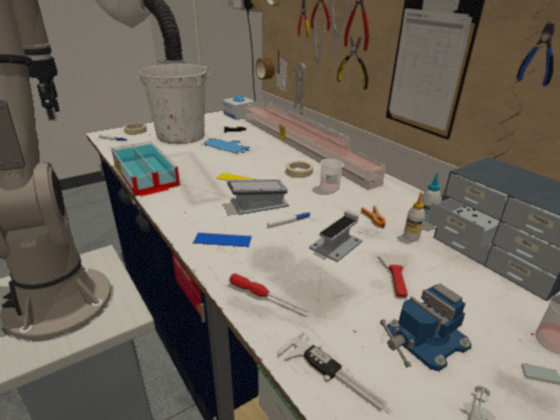

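The top view shows the bed with the light blank at about (209,203), the rest with its black pad at (307,187) and the marker at (255,200). The caliper and scraper lie to the right, and the blue and yellow plates are look-alikes. Next I'll get coarse poses.

```bash
cat > h.py <<'E'
import numpy as np,cv2
from cell import robot
def grab(n,tag=None):
    c=robot.read_camera(n)
    if tag: cv2.imwrite(f"pics/{tag}.png",c["image"][:,:,::-1]); np.savez(f"{tag}.npz",**c)
    return c
def cloud(c):
    K,T,z=c["camera_matrix"],c["pose"],c["z_map"]
    v,u=np.indices(z.shape)
    p=np.stack([(u-K[0,2])/K[0,0]*z,(v-K[1,2])/K[1,1]*z,z],-1)
    return p@T[:3,:3].T+T[:3,3]
def ray(c,uv,h):
    K,T=c["camera_matrix"],c["pose"]
    uv=np.atleast_2d(uv).astype(float)
    d=np.c_[(uv-K[:2,2])/[K[0,0],K[1,1]],np.ones(len(uv))]@T[:3,:3].T
    o=T[:3,3]; return o+d*((h-o[2])/d[:,2])[:,None]
E
python3 - <<'E'
from h import *
c=dict(np.load("top0.npz")); P=cloud(c); im=c["image"]
for n,(u0,u1,v0,v1) in dict(bed=(185,235,170,240),rest=(285,330,160,215)).items():
    q=P[v0:v1,u0:u1]; m=(q[...,2]>40)&(q[...,2]<100)
    pts=q[m]; r=cv2.minAreaRect(pts[:,:2].astype(np.float32)); print(n,m.sum(),r, cv2.boxPoints(r).round().tolist())
    print(np.percentile(pts[:,2],[0,10,50,90,100]).round(1))
    A=np.c_[pts[:,:2]-pts[:,:2].mean(0),np.ones(len(pts))]; print(np.linalg.lstsq(A,pts[:,2],rcond=None)[0],pts[:,:2].mean(0))
    print(im[v0:v1,u0:u1][m].mean(0))
s=robot.read_state()
w=grab("wrist","w0"); R=s["eef_rot"]; Tt=np.eye(4);Tt[:3,:3]=R;Tt[:3,3]=s["position"]
print((np.linalg.inv(Tt)@w["pose"]).round(3).tolist(), w["camera_matrix"].tolist())
print(R.round(3).tolist())
E
```

```text
bed 1483 ((581.9497680664062, 139.07180786132812), (78.97346496582031, 170.7219696044922), 75.92569732666016) [[490.0, 122.0], [655.0, 80.0], [674.0, 157.0], [509.0, 198.0]]
[43.1 54.6 65.1 74.3 83.5]
[-1.26920924e-01  4.23893854e-02  6.47415086e+01] [580.04292405 138.93527916]
[111.86918409 108.62643291 103.50168577]
rest 552 ((642.5966186523438, -162.1209716796875), (122.46598052978516, 40.69237518310547), 14.764212608337402) [[578.0, -158.0], [589.0, -197.0], [707.0, -166.0], [697.0, -127.0]]
[44.6 55.8 60.7 67.1 78.9]
[ 5.37459885e-02 -1.66590150e-02  6.10575835e+01] [ 642.26559444 -161.39061969]
[39.01268116 37.07608696 34.89855072]
[[-0.0, -0.966, -0.259, 65.064], [1.0, -0.0, 0.001, 0.631], [-0.001, -0.259, 0.966, -142.57], [0.0, 0.0, 0.0, 1.0]] [[374.7024758899753, 0.0, 281.2369762574682], [0.0, 374.7024758899753, 205.2575551279704], [0.0, 0.0, 1.0]]
[[-0.971, 0.237, -0.0], [0.237, 0.971, -0.002], [-0.0, -0.002, -1.0]]
```

Emit:
carry_out:
  targets: "-2.19 -1.16 0 0 0 0 -1;-2.19 -1.16 0 0 0 0 -1;-2.19 -1.16 0 0 0 0 -1;-2.19 -1.16 0 0 0 0 -1;-2.19 -1.16 0 0 0 0 -1;-2.19 -1.16 0 0 0 0 -1;-2.19 -1.16 0 0 0 0 -1;-2.19 -1.16 0 0 0 0 -1"

```text
time_s: 0.82
position: [279.4, 401.4, 231.0]
eef_rot: [[-0.971, 0.237, -0.0], [0.237, 0.971, -0.001], [0.0, -0.001, -1.0]]
wrist_force: [2.1, -0.1, 0.4]
grip_width: 0.2
grip_force: 0.0
```

Emit:
carry_out:
  targets: "-2.19 -1.16 0 0 0 0 -1;-2.19 -1.16 0 0 0 0 -1;-2.19 -1.16 0 0 0 0 -1;-2.19 -1.16 0 0 0 0 -1;-2.19 -1.16 0 0 0 0 -1;-2.19 -1.16 0 0 0 0 -1;-2.19 -1.16 0 0 0 0 -1;-2.19 -1.16 0 0 0 0 -1"

```text
time_s: 1.48
position: [427.4, 269.8, 231.0]
eef_rot: [[-0.971, 0.237, -0.001], [0.237, 0.971, -0.0], [0.0, -0.0, -1.0]]
wrist_force: [0.7, 0.5, -0.2]
grip_width: -0.3
grip_force: 0.0
```

Emit:
carry_out:
  targets: "-2.19 -1.16 0 0 0 0 -1;-2.19 -1.16 0 0 0 0 -1;-2.19 -1.16 0 0 0 0 -1;-2.19 -1.16 0 0 0 0 -1;-2.19 -1.16 0 0 0 0 -1;-2.19 -1.16 0 0 0 0 -1;0 0 0 0 0 0 -1;0 0 0 0 0 0 -1"

```text
time_s: 2.15
position: [538.7, 170.0, 230.7]
eef_rot: [[-0.97, 0.241, -0.001], [0.241, 0.97, -0.001], [0.0, -0.001, -1.0]]
wrist_force: [-0.0, -0.3, 0.2]
grip_width: 0.2
grip_force: 0.0
```

Run:
```python
from h import *
c=grab("wrist","w1")
P=cloud(c); print(np.percentile(P[...,2][c["z_map"]>0],[1,50,99]))
print(robot.read_state()["position"],robot.read_state()["wrist_force"])
```

```text
[-2.01802263e+00  3.21550485e-01  3.23902558e+02]
[537.72838167 171.84821903 230.73193161] [ 0.12863519 -0.04672224  0.16271952]
```

View pics/w1.png

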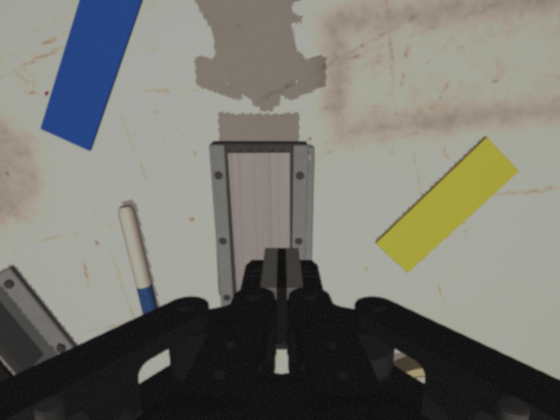

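The wrist picture looks towards the robot at the top. The deck's front edge is at v≈148 and the blank spans u≈228–291, starting at v≈153. The fences are on both sides, and the shut fingers cover the rear.

Run:
```python
from h import *
c=dict(np.load("w1.npz")); P=cloud(c); im=c["image"].astype(int)
for v in (165,190,215,240): print(v,[(u,im[v,u].tolist(),P[v,u].round(1).tolist()) for u in (212,222,229,260,288,294,300,308)])
for v in range(140,162): print(v,im[v,260].tolist(),P[v,260].round(1).tolist(),im[v,218].tolist(),P[v,218].round(1).tolist())
```

```text
165 [(212, [114, 112, 109], [507.2, 121.4, 76.1]), (222, [116, 113, 111], [509.4, 128.8, 74.2]), (229, [129, 121, 116], [510.7, 134.3, 74.2]), (260, [140, 131, 126], [516.8, 158.4, 73.6]), (288, [141, 132, 127], [522.0, 180.3, 75.1]), (294, [111, 109, 106], [523.0, 185.0, 76.4]), (300, [116, 114, 111], [524.2, 189.6, 76.0]), (308, [109, 107, 103], [537.3, 198.0, 6.9])]
190 [(212, [136, 137, 130], [539.8, 97.6, 0.9]), (222, [114, 112, 109], [529.6, 122.5, 71.8]), (229, [84, 79, 78], [531.9, 127.2, 66.9]), (260, [140, 132, 126], [537.5, 152.7, 69.9]), (288, [139, 131, 126], [542.7, 175.3, 71.7]), (294, [112, 109, 107], [543.4, 180.2, 74.0]), (300, [116, 114, 110], [545.3, 184.9, 70.7]), (308, [111, 109, 106], [561.9, 192.4, 6.8])]
215 [(212, [164, 166, 155], [565.8, 89.4, -1.5]), (222, [115, 115, 111], [550.9, 115.8, 68.8]), (229, [62, 59, 57], [553.9, 120.3, 62.7]), (260, [140, 131, 126], [558.8, 147.0, 68.3]), (288, [137, 130, 124], [565.0, 170.0, 66.7]), (294, [115, 113, 110], [565.4, 175.0, 69.6]), (300, [115, 114, 110], [566.7, 180.0, 69.4]), (308, [118, 116, 113], [587.3, 186.5, 
[... 1330 characters left out ...]
53 [124, 117, 112] [507.4, 161.0, 75.0] [114, 113, 109] [499.2, 128.7, 75.8]
154 [138, 130, 126] [508.1, 160.8, 75.5] [112, 110, 107] [499.9, 128.7, 76.7]
155 [143, 135, 129] [509.1, 160.4, 73.1] [112, 110, 107] [500.7, 128.4, 76.2]
156 [141, 133, 126] [509.7, 160.3, 74.4] [113, 111, 108] [501.5, 128.2, 76.5]
157 [141, 132, 126] [510.5, 160.1, 74.1] [113, 112, 108] [502.3, 127.7, 75.3]
158 [143, 134, 129] [511.4, 159.8, 73.8] [112, 111, 108] [503.1, 127.6, 75.7]
159 [142, 132, 127] [512.2, 159.6, 73.3] [113, 111, 107] [503.7, 127.6, 77.1]
160 [142, 133, 128] [513.0, 159.4, 73.0] [112, 111, 107] [504.5, 127.4, 76.9]
161 [142, 132, 127] [513.6, 159.3, 74.1] [114, 112, 109] [505.5, 126.7, 74.8]
```

Run:
```python
from h import *
c=dict(np.load("w1.npz")); P=cloud(c); im=c["image"].astype(int)
m=(im[...,0]>110)&(im[...,0]-im[...,2]>9)&(P[...,2]>55)&(P[...,2]<82); m=m.astype(np.uint8)
n,l,st,ce=cv2.connectedComponentsWithStats(m); i=1+st[1:,4].argmax(); m=l==i; print(st[i])
q=P[m]; A=np.c_[q[:,:2],np.ones(len(q))]; k=np.linalg.lstsq(A,q[:,2],rcond=None)[0]; print("plane",k,"slope",np.degrees(np.arctan(np.hypot(*k[:2]))),"dir",np.degrees(np.arctan2(-k[1],-k[0])))
def onplane(uv,off=0):
    K,T=c["camera_matrix"],c["pose"]; uv=np.atleast_2d(uv).astype(float)
    d=np.c_[(uv-K[:2,2])/[K[0,0],K[1,1]],np.ones(len(uv))]@T[:3,:3].T; o=T[:3,3]
    t=(k[0]*o[0]+k[1]*o[1]+k[2]+off-o[2])/(d[:,2]-d[:,:2]@k[:2]); return o+d*t[:,None]
L,R=[],[]
for v in range(160,235):
    u=np.where(m[v])[0]; L.append((u.min()-.5,v)); R.append((u.max()+.5,v))
F=[(u,np.where(m[:,u])[0].min()-.5) for u in range(235,285)]
E=[(u,np.where(c["image"][:,u,0]>75)[0]) for u in range(235,285)]
E=[(u,x[(x<148)].max()+.5) for u,x in E]
for nme,l,o in(("L",L,0),("R",R,0),("F",F,0),("deckedge",E,-4)):
    p=onplane(l,o); vx,vy,x,y=cv2.fitLine(p[:,:2].astype(np.float32),cv2.DIST_HUBER,0,.01,.01).ravel(); print(nme,np.degrees(np.arctan2(vy,vx)),x,y,p[0].round(1),p[-1].round(1))
```

```text
[ 228  153   62  137 6147]
plane [-1.36191194e-01  3.52746822e-02  1.38283651e+02] slope 8.00811496299186 dir -14.520993789302803
L -13.672777 556.246 122.58267 [506.6 134.2  74. ] [570.7 118.9  64.8]
R -13.472495 563.48785 171.63048 [518.6 182.4  74.1] [582.6 167.   64.8]
F 76.05181 508.53494 167.31462 [502.2 141.8  74.9] [511.6 179.6  74.9]
deckedge 76.04766 496.9318 158.71628 [493.3 144.   72.2] [502.7 181.8  72.2]
```

Emit:
carry_out:
  targets: "-1.43 -0.46 1 0 0 0 -1;-1.43 -0.46 2 0 0 0 -1;-1.43 -0.47 3 0 0 0 -1;-1.43 -0.47 3 0 0 0 -1;0 0 2 0 4 0 -1;0 0 1 0 4 0 -1;0 0 0 0 0 0 -1;0 0 0 0 0 0 -1"

```text
time_s: 2.87
position: [587.8, 141.3, 110.0]
eef_rot: [[-0.962, 0.237, -0.137], [0.234, 0.972, 0.033], [0.141, -0.001, -0.99]]
wrist_force: [0.3, 0.5, 0.4]
grip_width: 0.0
grip_force: 0.0
```

Run:
```python
from h import *
s=robot.read_state(); p=s["position"]; print(p,s["eef_rot"].round(3).tolist(),s["wrist_force"],s["qpos"].round(2))
print("u,v",p[0]*.9707-p[1]*.2402,p[0]*.2402+p[1]*.9707,"height above blank",p[2]-(-.13619*p[0]+.03527*p[1]+138.28))
```

```text
[587.81630843 141.2820876  109.96900788] [[-0.962, 0.237, -0.137], [0.234, 0.972, 0.033], [0.141, -0.001, -0.99]] [0.2878506  0.45716267 0.41853679] [-0.43  0.62  0.33  1.39 -0.25  1.3   1.27]
u,v 536.6573331511672 278.335999719107 height above blank 46.76069169226001
```

Emit:
carry_out:
  targets: "0 0 1 0 0 0 -1;0 0 1 0 0 0 -1;0 0 1 0 0 0 -1;0 0 0.6 0 0 0 -1;0 0 0.4 0 0 0 -1;0 0 0.2 0 0 0 -1;0 0 0 0 0 0 -1;0 0 0 0 0 0 -1"

```text
time_s: 3.53
position: [583.1, 141.9, 70.0]
eef_rot: [[-0.962, 0.238, -0.135], [0.235, 0.971, 0.033], [0.139, 0.0, -0.99]]
wrist_force: [0.0, -0.5, 0.2]
grip_width: 0.3
grip_force: 0.0
```

Emit:
carry_out:
  targets: "0 0 0.02 0 0 0 -1;0 0 0.02 0 0 0 -1;0 0 0.02 0 0 0 -1;0 0 0 0 0 0 -1;0 0 0 0 0 0 -1;0 0 0 0 0 0 -1;0 0 0 0 0 0 -1;0 0 0 0 0 0 -1"

```text
time_s: 4.2
position: [582.8, 141.9, 69.1]
eef_rot: [[-0.962, 0.237, -0.135], [0.235, 0.971, 0.033], [0.139, 0.0, -0.99]]
wrist_force: [-0.2, 0.4, 0.1]
grip_width: -0.2
grip_force: 0.0
```

Emit:
carry_out:
  targets: "0 0 0.06 0 0 0 -1;0 0 0.06 0 0 0 -1;0 0 0.06 0 0 0 -1;0 0 0.04 0 0 0 -1;0 0 0.02 0 0 0 -1;0 0 0 0 0 0 -1;0 0 0 0 0 0 -1;0 0 0 0 0 0 -1"

```text
time_s: 4.87
position: [582.5, 142.0, 66.8]
eef_rot: [[-0.962, 0.237, -0.135], [0.235, 0.971, 0.033], [0.139, 0.0, -0.99]]
wrist_force: [-0.4, -0.1, -0.5]
grip_width: -0.3
grip_force: 0.0
```

Emit:
carry_out:
  targets: "0 0 0.02 0 0 0 -1;0 0 0.02 0 0 0 -1;0 0 0.01 0 0 0 -1;0 0 0 0 0 0 -1;0 0 0 0 0 0 -1;0 0 0 0 0 0 -1;0 0 0 0 0 0 -1;0 0 0 0 0 0 -1"

```text
time_s: 5.53
position: [582.4, 142.0, 66.3]
eef_rot: [[-0.962, 0.237, -0.135], [0.235, 0.971, 0.033], [0.139, 0.0, -0.99]]
wrist_force: [-0.8, -0.1, -0.1]
grip_width: -0.1
grip_force: 0.0
```

Emit:
carry_out:
  targets: "0 0 0.02 0 0 0 -1;0 0 0.02 0 0 0 -1;0 0 0.01 0 0 0 -1;0 0 0 0 0 0 -1;0 0 0 0 0 0 -1;0 0 0 0 0 0 -1;0 0 0 0 0 0 -1;0 0 0 0 0 0 -1"

```text
time_s: 6.2
position: [582.3, 142.0, 65.8]
eef_rot: [[-0.962, 0.237, -0.135], [0.235, 0.971, 0.033], [0.139, 0.0, -0.99]]
wrist_force: [0.1, -0.1, 0.4]
grip_width: 0.0
grip_force: 0.0
```

Emit:
carry_out:
  targets: "0 0 0.02 0 0 0 -1;0 0 0.02 0 0 0 -1;0 0 0.01 0 0 0 -1;0 0 0 0 0 0 -1;0 0 0 0 0 0 -1;0 0 0 0 0 0 -1;0 0 0 0 0 0 -1;0 0 0 0 0 0 -1"

```text
time_s: 6.87
position: [582.2, 142.1, 65.3]
eef_rot: [[-0.962, 0.237, -0.135], [0.235, 0.971, 0.033], [0.139, 0.0, -0.99]]
wrist_force: [-0.1, 0.6, -0.3]
grip_width: -0.1
grip_force: 0.0
```

Emit:
carry_out:
  targets: "0 0 0.02 0 0 0 -1;0 0 0.02 0 0 0 -1;0 0 0.02 0 0 0 -1;0 0 0 0 0 0 -1;0 0 0 0 0 0 -1;0 0 0 0 0 0 -1;0 0 0 0 0 0 -1;0 0 0 0 0 0 -1"

```text
time_s: 7.53
position: [582.2, 142.0, 64.7]
eef_rot: [[-0.962, 0.237, -0.135], [0.235, 0.971, 0.033], [0.139, 0.0, -0.99]]
wrist_force: [-0.6, -0.8, -0.2]
grip_width: -0.1
grip_force: 0.0
```

Emit:
carry_out:
  targets: "0 0 0.02 0 0 0 -1;0 0 0.02 0 0 0 -1;0 0 0.02 0 0 0 -1;0 0 0 0 0 0 -1;0 0 0 0 0 0 -1;0 0 0 0 0 0 -1;0 0 0 0 0 0 -1;0 0 0 0 0 0 -1"

```text
time_s: 8.2
position: [582.1, 142.1, 64.2]
eef_rot: [[-0.962, 0.237, -0.135], [0.235, 0.971, 0.033], [0.139, 0.0, -0.99]]
wrist_force: [-0.6, 0.4, 1.7]
grip_width: -0.4
grip_force: 0.6
```

Emit:
carry_out:
  targets: "0 0 0.02 0 0 0 -1;0 0 0.01 0 0 0 -1;0 0 0 0 0 0 -1;0 0 0 0 0 0 -1;0 0 0 0 0 0 -1;0 0 0 0 0 0 -1;0 0 0 0 0 0 -1;0 0 0 0 0 0 -1"

```text
time_s: 8.87
position: [582.1, 142.1, 64.2]
eef_rot: [[-0.962, 0.237, -0.135], [0.235, 0.971, 0.033], [0.139, 0.0, -0.99]]
wrist_force: [-1.3, -0.9, 5.8]
grip_width: 0.3
grip_force: 2.5
```

Emit:
carry_out:
  targets: "0 0 0.02 0 0 0 -1;0 0 0.006 0 0 0 -1;0 0 0 0 0 0 -1;0.1 0 0 0 0 0 -1;0.2 0 0 0 0 0 -1;0.2 0 0 0 0 0 -1;0.2 0 0 0 0 0 -1;0.1 0 0 0 0 0 -1"

```text
time_s: 9.53
position: [575.2, 143.9, 65.2]
eef_rot: [[-0.962, 0.238, -0.133], [0.235, 0.971, 0.033], [0.137, 0.001, -0.991]]
wrist_force: [2.8, -1.3, 3.7]
grip_width: 0.1
grip_force: 2.4
```

Run:
```python
from h import *
c=grab("wrist","w2"); s=robot.read_state(); print(s["position"],s["wrist_force"])
im=c["image"].astype(int)
for u in (245,260,275):
    print([ (v,im[v,u,0],int(im[v,u,0]-im[v,u,2]), round(float(c["z_map"][v,u]))) for v in range(0,150,6)])
```

```text
[575.02028213 143.93118585  65.22014035] [ 3.69702324 -0.42765172  3.87989617]
[(0, np.int64(154), 22, 204), (6, np.int64(153), 21, 204), (12, np.int64(155), 22, 204), (18, np.int64(155), 23, 204), (24, np.int64(154), 23, 205), (30, np.int64(154), 23, 206), (36, np.int64(152), 21, 206), (42, np.int64(156), 23, 206), (48, np.int64(155), 23, 208), (54, np.int64(157), 23, 208), (60, np.int64(156), 23, 208), (66, np.int64(157), 23, 208), (72, np.int64(118), 10, 135), (78, np.int64(118), 10, 135), (84, np.int64(119), 10, 135), (90, np.int64(118), 10, 136), (96, np.int64(119), 11, 137), (102, np.int64(119), 10, 138), (108, np.int64(117), 10, 139), (114, np.int64(120), 10, 139), (120, np.int64(118), 11, 140), (126, np.int64(120), 11, 139), (132, np.int64(119), 10, 140), (138, np.int64(120), 10, 141), (144, np.int64(119), 11, 141)]
[(0, np.int64(154), 22, 203), (6, np.int64(153), 22, 205), (12, np.int64(155), 23, 205), (18, np.int64(154), 22, 204), (24, np.int64(153), 22, 204), (30, np.int64(155), 22, 205), (36, np.int64(155), 23, 207), (42, np.int64(156), 23, 205), (48, np.int64(155), 22, 2
[... 547 characters left out ...]
4), (12, np.int64(155), 21, 204), (18, np.int64(154), 22, 204), (24, np.int64(155), 23, 205), (30, np.int64(153), 22, 206), (36, np.int64(150), 22, 204), (42, np.int64(154), 21, 206), (48, np.int64(155), 22, 207), (54, np.int64(154), 21, 207), (60, np.int64(155), 22, 207), (66, np.int64(155), 22, 207), (72, np.int64(119), 10, 134), (78, np.int64(118), 10, 135), (84, np.int64(119), 12, 136), (90, np.int64(117), 11, 138), (96, np.int64(119), 10, 137), (102, np.int64(118), 10, 138), (108, np.int64(119), 11, 138), (114, np.int64(119), 11, 138), (120, np.int64(119), 10, 139), (126, np.int64(118), 11, 140), (132, np.int64(118), 9, 141), (138, np.int64(118), 10, 140), (144, np.int64(118), 11, 142)]
```

```bash
cat >> h.py <<'E'
def front(c,vmax=200,off=0):
    "front edge of blank along bed x (u); mouth at 444.2"
    im=c["image"].astype(int); K,T=c["camera_matrix"],c["pose"]; P=cloud(c)
    k=np.array([-.13619,.03527,138.28+off]); out=[]
    for u in range(245,276,3):
        z=P[:vmax,u,2]; v=np.where((z>50)&(z<95)&(im[:vmax,u,0]>100))[0]
        d=T[:3,:3]@np.r_[(u-K[0,2])/K[0,0],(v.min()-.5-K[1,2])/K[1,1],1]; o=T[:3,3]
        p=o+d*(k[0]*o[0]+k[1]*o[1]+k[2]-o[2])/(d[2]-d[:2]@k[:2]); out.append(p[0]*.9707-p[1]*.2402)
    return np.median(out)
E
python3 - <<'E'
from h import *
for n in("w1","w2"): print(n,front(dict(np.load(n+".npz"))))
s=robot.read_state(); print(s["position"],s["wrist_force"])
E
```

```text
w1 453.44080955102186
w2 446.88641280283383
[575.02028213 143.93118585  65.22014035] [ 3.69702324 -0.42765172  3.87989617]
```

Emit:
carry_out:
  targets: "0 0 0.02 0 0 0 -1;0 0 0.01 0 0 0 -1;0.1 0 0 0 0 0 -1;0.2 0 0 0 0 0 -1;0.2 0 0 0 0 0 -1;0.2 0 0 0 0 0 -1;0.2 0 0 0 0 0 -1;0.1 0 0 0 0 0 -1"

```text
time_s: 10.25
position: [565.9, 146.2, 66.5]
eef_rot: [[-0.962, 0.238, -0.132], [0.235, 0.971, 0.033], [0.136, 0.001, -0.991]]
wrist_force: [3.8, -1.5, 5.7]
grip_width: -0.1
grip_force: 2.8
```

Run:
```python
from h import *
c=grab("wrist"); s=robot.read_state(); print(s["position"],s["wrist_force"],front(c))
```

```text
[565.71986205 146.23352266  66.50825022] [3.69029024 0.07188606 5.55057409] 437.2605595649118
```

Emit:
carry_out:
  targets: "0 0 0.01 0 0 0 -1;0.2 0 0 0 0 0 -1;0.25 0 0 0 0 0 -1;0.25 0 0 0 0 0 -1;0.25 0 0 0 0 0 -1;0.25 0 0 0 0 0 -1;0.2 0 0 0 0 0 -1;0.1 0 0 0 0 0 -1"

```text
time_s: 10.97
position: [551.5, 149.8, 68.6]
eef_rot: [[-0.962, 0.238, -0.132], [0.235, 0.971, 0.033], [0.136, 0.001, -0.991]]
wrist_force: [3.4, -0.6, 4.3]
grip_width: 0.2
grip_force: 2.9
```

Run:
```python
from h import *
c=grab("wrist"); s=robot.read_state(); print(s["position"],s["wrist_force"],front(c))
```

```text
[551.40029985 149.81082866  68.61851234] [ 2.9089815  -0.39946888  5.73011867] 422.5035770014631
```

Emit:
carry_out:
  targets: "0 0 0.01 0 0 0 -1;0.2 0 0 0 0 0 -1;0.3 0 0 0 0 0 -1;0.3 0 0 0 0 0 -1;0.3 0 0 0 0 0 -1;0.3 0 0 0 0 0 -1;0.2 0 0 0 0 0 -1;0.1 0 0 0 0 0 -1"

```text
time_s: 11.68
position: [535.3, 153.8, 70.9]
eef_rot: [[-0.962, 0.238, -0.131], [0.235, 0.971, 0.033], [0.136, 0.001, -0.991]]
wrist_force: [3.8, -1.2, 5.8]
grip_width: 0.0
grip_force: 3.1
```

Run:
```python
from h import *
c=grab("wrist"); s=robot.read_state(); print(s["position"],s["wrist_force"],front(c))
```

```text
[535.18547022 153.85120275  70.93792839] [ 2.56633042 -0.79730177  5.75458258] 405.78144806416526
```

Emit:
carry_out:
  targets: "0.2 0 0 0 0 0 -1;0.3 0 0 0 0 0 -1;0.3 0 0 0 0 0 -1;0.3 0 0 0 0 0 -1;0.3 0 0 0 0 0 -1;0.2 0 0 0 0 0 -1;0.1 0 0 0 0 0 -1;0 0 0 0 0 0 -1"

```text
time_s: 12.4
position: [518.9, 157.9, 73.3]
eef_rot: [[-0.962, 0.238, -0.132], [0.235, 0.971, 0.033], [0.136, 0.001, -0.991]]
wrist_force: [2.8, -1.3, 6.8]
grip_width: 0.0
grip_force: 3.3
```

Emit:
carry_out:
  targets: "0 0 -0.05 0 0 0 -1;0 0 -0.1 0 0 0 -1;0 0 -0.5 0 0 0 -1;0 0 -1 0 0 0 -1;0 0 -2 0 0 0 -1;0 0 -2 0 0 0 -1;0 0 -2 0 0 0 -1;0 0 0 0 0 0 -1"

```text
time_s: 13.07
position: [530.1, 155.8, 152.2]
eef_rot: [[-0.963, 0.237, -0.129], [0.235, 0.971, 0.035], [0.134, 0.003, -0.991]]
wrist_force: [1.2, -0.3, 0.5]
grip_width: -0.0
grip_force: 0.0
```

Emit:
carry_out:
  targets: "2 0 -1 0 0 0 1;3 0 0 0 0 0 1;3 0 0 0 0 0 1;1 0 0 0 0 0 1;0 0 0 0 0 0 1;0 0 0 0 0 0 1;0 0 0 0 0 0 1;0 0 0 0 0 0 1"

```text
time_s: 13.73
position: [443.6, 175.4, 170.2]
eef_rot: [[-0.962, 0.239, -0.135], [0.237, 0.971, 0.032], [0.139, -0.001, -0.99]]
wrist_force: [-0.3, 0.1, -0.8]
grip_width: 85.2
grip_force: 0.0
```

Run:
```python
from h import *
c=grab("wrist","w3"); s=robot.read_state(); print(s["position"],s["wrist_force"],s["eef_rot"].round(4).tolist(),s["grip_width"])
```

```text
[443.56748301 175.42753587 170.15938353] [-0.19310488 -0.89647314  0.23142809] [[-0.9616, 0.239, -0.135], [0.2368, 0.971, 0.0324], [0.1388, -0.0008, -0.9903]] 85.80029404729302
```

View pics/w3.png

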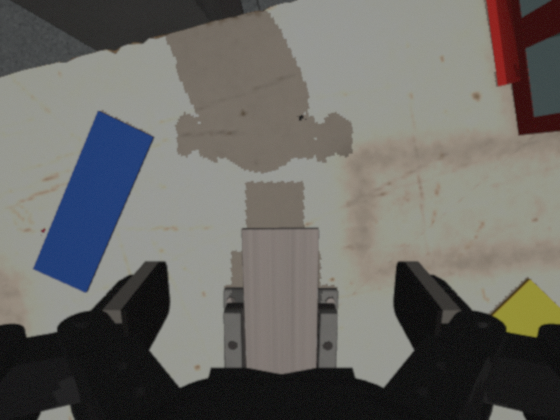

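The blank's front edge is at v≈228 (u 243–319), overhanging the bed mouth at v≈290. The open fingers straddle it symmetrically. I'll measure its position.

Run:
```python
from h import *
c=dict(np.load("w3.npz")); P=cloud(c); im=c["image"].astype(int)
m=(P[...,2]>60)&(P[...,2]<90); m[:215]=0; m[370:]=0; m[:,:230]=0;m[:,335:]=0
p=P[230:285,250:312].reshape(-1,3); A=np.c_[p[:,:2],np.ones(len(p))]; k=np.linalg.lstsq(A,p[:,2],rcond=None)[0]; print("plane",k,np.degrees(np.arctan(np.hypot(*k[:2]))))
K,T=c["camera_matrix"],c["pose"]
def cast(uv):
    uv=np.array(uv,float); d=np.c_[(uv-K[:2,2])/K[0,0],np.ones(len(uv))]@T[:3,:3].T; o=T[:3,3]
    return o+d*((k[0]*o[0]+k[1]*o[1]+k[2]-o[2])/(d[:,2]-d[:,:2]@k[:2]))[:,None]
L=[(np.where(m[v])[0].min()-.5,v) for v in range(235,280)];R=[(np.where(m[v])[0].max()+.5,v) for v in range(235,280)]
F=[(u,np.where(m[:,u])[0].min()-.5) for u in range(252,310)]
s=robot.read_state(); Rt=s["eef_rot"]; p0=s["position"]
for n,l in(("L",L),("R",R),("F",F)):
    q=cast(l); t=(q-p0)@Rt; print(n,"tool frame",np.median(t,0).round(1), t[0].round(1),t[-1].round(1),"world",np.median(q,0).round(1))
```

```text
plane [-3.89738414e-01  9.86229011e-02  2.45056232e+02] 21.901262555807754
L tool frame [-30.9 -24.8  84.9] [-14.2 -24.3  80.7] [-48.8 -25.5  89.3] world [455.9 146.8  81.9]
R tool frame [-30.8  24.9  84.7] [-14.2  24.2  80.6] [-48.7  25.2  89.1] world [467.8 195.2  82. ]
F tool frame [-8.8  0.3 79.3] [ -8.8 -17.5  79.4] [-8.8 18.  79.2] world [441.4 176.2  90.4]
```

Run:
```python
from h import *
c=dict(np.load("w3.npz")); P=cloud(c)
for v in range(224,372,10): print(v,np.median(P[v-1:v+2,270:292].reshape(-1,3),0).round(1),np.median(P[v-1:v+2,228:238].reshape(-1,3),0).round(1))
```

```text
224 [ 4.546e+02  1.730e+02 -3.000e-01] [ 4.446e+02  1.323e+02 -2.000e-01]
234 [446.7 174.8  83.6] [ 4.531e+02  1.301e+02 -4.000e-01]
244 [453.3 173.2  82.7] [ 4.616e+02  1.277e+02 -4.000e-01]
254 [460.  171.5  81.6] [470.4 125.4  -0.5]
264 [466.7 169.9  80.6] [479.1 123.3  -0.6]
274 [473.6 168.1  79.7] [487.8 120.8  -0.5]
284 [480.6 166.4  78.6] [ 4.967e+02  1.187e+02 -4.000e-01]
294 [487.6 164.7  77.5] [502.8 118.1   8. ]
304 [494.9 162.9  76.5] [490.9 128.9  65.8]
314 [502.1 161.4  75.7] [493.6 129.7  77.6]
324 [509.7 159.3  74.6] [500.7 127.7  77. ]
334 [517.1 157.4  73.4] [508.3 125.7  75.7]
344 [524.9 155.5  72.2] [515.7 123.9  75. ]
354 [532.6 153.7  71.2] [523.6 121.3  73.2]
364 [540.5 151.9  70.1] [531.4 119.2  72.2]
```

Emit:
carry_out:
  targets: "-1.3 0 0 0 0 0 1;-1.3 0 0 0 0 0 1;-1.24 0 0 0 0 0 1;0 0 1.5 0 0 0 1;0 0 2 0 0 0 1;0 0 1.5 0 0 0 1;0 0 1 0 0 0 1;0 0 0 0 0 0 1"

```text
time_s: 14.45
position: [469.8, 168.3, 103.3]
eef_rot: [[-0.961, 0.238, -0.14], [0.236, 0.971, 0.031], [0.143, -0.003, -0.99]]
wrist_force: [-1.3, 0.1, -0.7]
grip_width: 85.5
grip_force: 0.0
```

Run:
```python
from h import *
c=grab("wrist","w4"); s=robot.read_state(); print(s["position"],s["wrist_force"],s["eef_rot"].round(4).tolist(),s["grip_width"])
P=cloud(c);p0=s["position"];Rt=s["eef_rot"]
t=(P-p0)@Rt
for v in range(40,360,20):
    r=t[v]; m=np.where((np.abs(r[:,1])<32)&(P[v,:,2]>60)&(P[v,:,2]<95))[0]
    if len(m): print(v,m.min(),m.max(),r[m.min()].round(1),r[m.max()].round(1))
```

```text
[470.90249377 168.60323895 104.73129706] [ 0.84222372 -0.04605477 -0.50933585] [[-0.9615, 0.238, -0.1376], [0.2358, 0.9713, 0.0319], [0.1412, -0.0018, -0.99]] 85.09862258932377
200 227 335 [ 24.  -24.6  24.7] [24.  24.7 24.5]
220 228 334 [ 14.5 -24.5  24.5] [14.5 24.5 24.3]
240 228 333 [  4.7 -24.8  24.4] [ 5.  24.3 23.7]
260 229 333 [ -5.5 -24.8  24.7] [-5.5 24.8 24.6]
280 230 332 [-16.3 -24.8  25.6] [-15.8  24.7  24.5]
300 231 332 [-27.  -24.6  25.4] [-26.8  25.1  25.1]
320 217 346 [-36.7 -31.6  23. ] [-36.   31.9  22. ]
340 218 344 [-48.  -31.6  23. ] [-47.2  31.4  22. ]
```

View pics/w4.png

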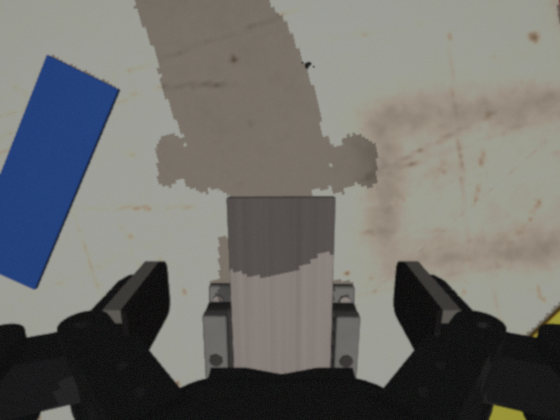

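The blank is centred between the open fingers, with its front edge at v≈197 and the mouth at v≈285. I'll descend.

Emit:
carry_out:
  targets: "0 0 0.8 0 0 0 1;0 0 1.2 0 0 0 1;0 0 1 0 0 0 1;0 0 0.8 0 0 0 1;0 0 0.6 0 0 0 1;0 0 0 0 0 0 0.6;0 0 0 0 0 0 0.5;0 0 0 0 0 0 0.4"
  grip_force: 20

```text
time_s: 15.17
position: [466.0, 170.7, 62.6]
eef_rot: [[-0.962, 0.237, -0.134], [0.235, 0.971, 0.033], [0.138, 0.001, -0.99]]
wrist_force: [-0.4, -0.3, 0.8]
grip_width: 60.0
grip_force: 0.0
```

Emit:
carry_out:
  targets: "0 0 0 0 0 0 0.35;0 0 0 0 0 0 0.3;0 0 0 0 0 0 0.27;0 0 0 0 0 0 0.24;0 0 0 0 0 0 0.22;0 0 0 0 0 0 0.22;0 0 0 0 0 0 0.22;0 0 0 0 0 0 0.22"

```text
time_s: 15.83
position: [465.5, 170.6, 62.2]
eef_rot: [[-0.962, 0.237, -0.135], [0.235, 0.971, 0.033], [0.139, 0.0, -0.99]]
wrist_force: [0.2, -0.8, 0.6]
grip_width: 52.3
grip_force: 0.0
```

Run:
```python
from h import *
c=grab("wrist","w5"); s=robot.read_state(); print(s["position"],s["wrist_force"],s["eef_rot"].round(4).tolist(),s["grip_width"])
P=cloud(c);p0=s["position"];Rt=s["eef_rot"]
t=(P-p0)@Rt
for v in range(100,360,20):
    r=t[v]; m=np.where((np.abs(r[:,1])<32)&(P[v,:,2]>60)&(P[v,:,2]<95))[0]
    if len(m): print(v,m.min(),m.max(),r[m.min()].round(1),r[m.max()].round(1))
```

```text
[465.43860099 170.59406718  62.21080295] [1.14233595 0.29131885 0.16826765] [[-0.962, 0.2374, -0.1352], [0.2351, 0.9714, 0.033], [0.1392, -0.0, -0.9903]] 52.13511681609871
240 209 349 [ 19.1 -24.8 -18.2] [ 19.   24.6 -18.1]
260 192 367 [ 10.3 -31.9 -15.5] [ 10.5  31.9 -15.9]
280 191 368 [ 10.3 -28.5 -31.6] [ 10.2  28.8 -31.4]
300 202 361 [  3.4 -25.2 -32.3] [  3.5  26.8 -32.3]
320 202 361 [ -3.2 -25.4 -33.4] [ -3.7  27.1 -32.7]
340 203 360 [-10.4 -25.3 -33.9] [-10.5  26.9 -33.9]
```

View pics/w5.png

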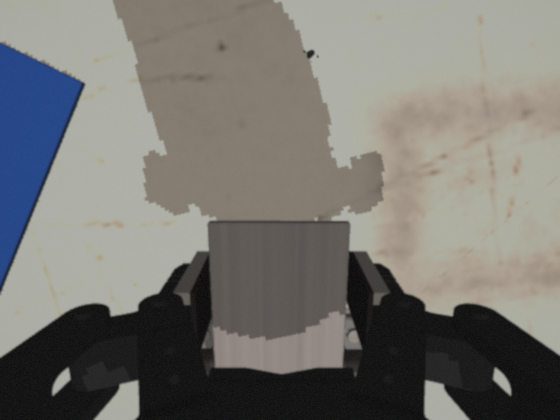

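Run:
```python
from h import *
c=dict(np.load("w5.npz")); s=robot.read_state(); t=(cloud(c)-s["position"])@s["eef_rot"]
for u in (185,192,197,203,207): print(u,[(v,t[v,u].round(0).astype(int).tolist()) for v in range(244,306,5)])
```

```text
185 [(244, [-12, -55, 60]), (249, [-16, -55, 61]), (254, [-19, -55, 61]), (259, [-22, -55, 61]), (264, [6, -36, -10]), (269, [6, -35, -15]), (274, [11, -31, -28]), (279, [11, -30, -32]), (284, [11, -30, -35]), (289, [11, -29, -39]), (294, [10, -28, -40]), (299, [9, -28, -41]), (304, [8, -28, -42])]
192 [(244, [-13, -51, 62]), (249, [-16, -51, 62]), (254, [-19, -51, 60]), (259, [-22, -51, 61]), (264, [11, -31, -20]), (269, [11, -30, -25]), (274, [11, -29, -28]), (279, [10, -28, -31]), (284, [11, -27, -36]), (289, [11, -27, -39]), (294, [10, -26, -41]), (299, [9, -26, -41]), (304, [7, -26, -42])]
197 [(244, [-13, -48, 61]), (249, [-16, -48, 61]), (254, [11, -31, -11]), (259, [11, -30, -16]), (264, [11, -29, -21]), (269, [11, -28, -24]), (274, [10, -28, -27]), (279, [11, -27, -32]), (284, [10, -26, -35]), (289, [10, -25, -37]), (294, [9, -25, -38]), (299, [7, -25, -39]), (304, [5, -25, -38])]
203 [(244, [-13, -45, 63]), (249, [-16, -45, 60]), (254, [11, -29, -11]), (259, [11, -28, -15]), (264, [10, -27, -19]), (269, [11, -26, -24]), (274, [11, -25, -29]), (279, [9, -25, -29]), (284, [7, -25, -29]), (289, [6, -25, -29]), (294, [5, -25, -31]), (299, [3, -25, -31]), (304, [1, -25, -31])]
207 [(244, [-13, -42, 62]), (249, [-16, -42, 60]), (254, [11, -27, -10]), (259, [10, -27, -15]), (264, [10, -26, -19]), (269, [10, -25, -23]), (274, [8, -25, -22]), (279, [6, -25, -22]), (284, [5, -25, -23]), (289, [3, -25, -23]), (294, [1, -25, -23]), (299, [0, -25, -25]), (304, [-2, -25, -25])]
```

The fingers straddle the blank symmetrically. Its front edge is at v≈221, and the pads run about 9–42 mm behind the TCP. I'll go down 3 mm, close gently, then raise the grip force.

Emit:
carry_out:
  targets: "0 0 0.2 0 0 0 0.22;0 0 0.1 0 0 0 0.22;0 0 0 0 0 0 0.2;0 0 0 0 0 0 0.18;0 0 0 0 0 0 0.16;0 0 0 0 0 0 0.12;0 0 0 0 0 0 0.08;0 0 0 0 0 0 0"
  grip_force: 20

```text
time_s: 16.55
position: [465.0, 170.6, 59.2]
eef_rot: [[-0.962, 0.237, -0.135], [0.235, 0.971, 0.033], [0.139, -0.0, -0.99]]
wrist_force: [-0.1, -0.8, 0.6]
grip_width: 49.1
grip_force: 20.8
```

Emit:
carry_out:
  targets: "0 0 0 0 0 0 -1;0 0 0 0 0 0 -1;0 0 0 0 0 0 -1;0 0 0 0 0 0 -1;0 0 0 0 0 0 -1;0 0 0 0 0 0 -1;0 0 0 0 0 0 -1;0 0 0 0 0 0 -1"
  grip_force: 60

```text
time_s: 17.22
position: [465.0, 170.7, 59.3]
eef_rot: [[-0.962, 0.237, -0.135], [0.235, 0.971, 0.033], [0.139, 0.0, -0.99]]
wrist_force: [-0.7, -0.3, 1.8]
grip_width: 48.2
grip_force: 61.4
```

Emit:
carry_out:
  targets: "0 0 -0.1 0 0 0 -1;0 0 -0.3 0 0 0 -1;0 0 -0.5 0 0 0 -1;0 0 -1 0 0 0 -1;0 0 -1.2 0 0 0 -1;0 0 -1.2 0 0 0 -1;0 0 -1.2 0 0 0 -1;0 0 -0.8 0 0 0 -1"

```text
time_s: 17.88
position: [474.8, 168.7, 123.6]
eef_rot: [[-0.962, 0.238, -0.132], [0.235, 0.971, 0.034], [0.137, 0.002, -0.991]]
wrist_force: [0.3, -0.6, -0.5]
grip_width: 48.4
grip_force: 61.8
```

Emit:
carry_out:
  targets: "0 0 -0.8 0 0 0 -1;0 0 -0.8 0 0 0 -1;0 0 -0.8 0 0 0 -1;0 0 -0.6 0 -2 0 -1;0 0 -0.6 0 -2 0 -1;0 0 -0.4 0 -2 0 -1;0 0 0 0 -2 0 -1;0 0 0 0 0 0 -1"

```text
time_s: 18.55
position: [477.2, 168.3, 161.9]
eef_rot: [[-0.972, 0.235, -0.0], [0.235, 0.972, 0.001], [0.0, 0.001, -1.0]]
wrist_force: [-0.7, -0.1, -0.9]
grip_width: 48.3
grip_force: 61.8
```

Run:
```python
from h import *
c=grab("wrist","w6"); s=robot.read_state(); print(s["position"],s["wrist_force"],s["eef_rot"].round(4).tolist(),s["grip_width"],s["grip_force"])
t=(cloud(c)-s["position"])@s["eef_rot"]
for v in range(215,370,10): print(v,np.median(t[v-1:v+2,265:297].reshape(-1,3),0).round(1))
c=grab("side","s1")
```

```text
[477.51746189 168.00469275 161.60382338] [ 0.0261166  -0.19623049 -0.45793153] [[-0.9718, 0.2358, -0.001], [0.2358, 0.9718, 0.0007], [0.0012, 0.0004, -1.0]] 48.06109900092523 61.78548216819763
215 [-24.8   0.5 161.9]
225 [ 25.5   0.6 -19.8]
235 [ 22.5   0.6 -21.6]
245 [ 18.8   0.8 -21.5]
255 [ 15.1   0.6 -21.4]
265 [ 11.3   0.6 -21.5]
275 [  7.5   0.6 -21.3]
285 [  3.7   0.6 -21.5]
295 [ -0.4   0.8 -21.2]
305 [ -4.3   0.8 -21.3]
315 [ -8.3   0.6 -21.4]
325 [-12.6   0.6 -21.3]
335 [-16.8   0.6 -21.2]
345 [-21.    0.8 -21.3]
355 [-25.4   0.6 -21.2]
365 [-29.8   0.8 -21.2]
```

```bash
python3 - <<'E'
from h import *
c=dict(np.load("w6.npz")); 
for n,b in(("top0",(285,330,160,215)),("side0",(310,365,205,260))):
    c=dict(np.load(n+".npz")); P=cloud(c); im=c["image"].astype(int).max(-1)
    m=np.zeros(im.shape,bool); u0,u1,v0,v1=b; m[v0:v1,u0:u1]=1
    pad=m&(im<50)&(P[...,2]>55)&(P[...,2]<66)
    v,u=np.where(pad); w=ray(c,np.c_[u,v],60)
    r=cv2.minAreaRect(w[:,:2].astype(np.float32)); print(n,pad.sum(),r); print(cv2.boxPoints(r).round(1).tolist(),w[:,:2].mean(0))
    hi=m&(P[...,2]>67)&(P[...,2]<78); print("stop",hi.sum(),np.median(P[hi],0).round(1))
E
python3 - <<'E'
import cv2
a=cv2.imread("pics/side0.png")[195:275,290:385]; b=cv2.imread("pics/top0.png")[150:230,265:350]; 
cv2.imwrite("pics/rest.png",cv2.hconcat([cv2.resize(x,(390,390),interpolation=cv2.INTER_NEAREST) for x in(a,b)]))
E
```

```text
top0 383 ((636.3046264648438, -162.46066284179688), (110.98238372802734, 35.044281005859375), 15.448277473449707)
[[578.2000122070312, -160.39999389648438], [587.5, -194.10000610351562], [694.5, -164.60000610351562], [685.0999755859375, -130.8000030517578]] [ 636.22456877 -162.30192996]
stop 54 [ 694.4 -150.2   71.5]
side0 261 ((634.5083618164062, -163.3161163330078), (108.83857727050781, 29.723522186279297), 15.755338668823242)
[[578.0999755859375, -163.8000030517578], [586.2000122070312, -192.39999389648438], [690.9000244140625, -162.8000030517578], [682.7999877929688, -134.1999969482422]] [ 632.54006352 -164.23518311]
stop 63 [ 692.  -149.2   72.9]
```

View pics/rest.png

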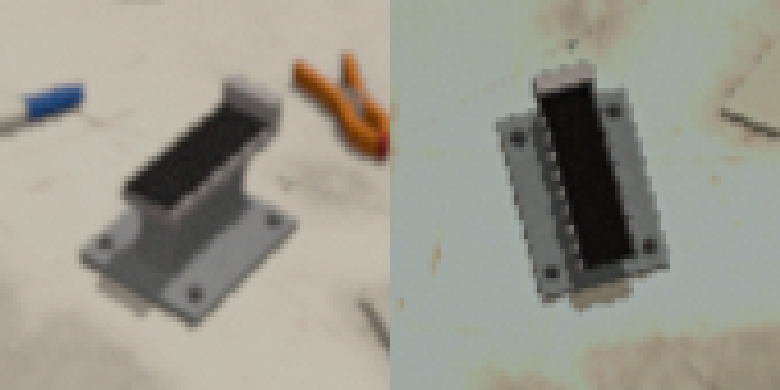

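The crops show the rest's black pad with the stop at its far end, away from the robot, at a yaw of about 15°. I'll carry the blank over, then turn it.

Emit:
carry_out:
  targets: "-0.5 -1 0 0 0 0 -1;-0.75 -1.5 0 0 0 0 -1;-1 -2 0 0 0 0 -1;-1.15 -2.3 0 0 0 0 -1;-1.15 -2.3 0 0 0 0 -1;-1.15 -2.3 0 0 0 0 -1;-1.15 -2.3 0 0 0 0 -1;-1.15 -2.3 0 0 0 0 -1"

```text
time_s: 19.32
position: [518.4, -10.1, 161.1]
eef_rot: [[-0.971, 0.239, -0.001], [0.239, 0.971, -0.001], [0.001, -0.001, -1.0]]
wrist_force: [0.4, 0.2, -1.4]
grip_width: 48.4
grip_force: 61.8
```

Emit:
carry_out:
  targets: "-1.15 -2.3 0 0 0 0 -1;-1.15 -2.3 0 0 0 0 -1;-1.15 -2.3 0 0 0 0 -1;-1.15 -2.3 0 0 0 0 -1;-1.15 -2.3 0 0 0 0 -1;-1 -2 0 0 0 0 -1;-0.75 -1.5 0 0 0 0 -1;-0.5 -1 0 0 0 0 -1"

```text
time_s: 19.98
position: [557.2, -186.3, 160.9]
eef_rot: [[-0.97, 0.242, -0.001], [0.242, 0.97, -0.002], [0.001, -0.003, -1.0]]
wrist_force: [-0.2, 0.4, -0.1]
grip_width: 47.5
grip_force: 61.8
```

Emit:
carry_out:
  targets: "0 0 0 0 0 -2 -1;0 0 0 0 0 -4 -1;0 0 0 0 0 -5 -1;0 0 0 0 0 -5 -1;0 0 0 0 0 -5 -1;0 0 0 0 0 -5 -1;0 0 0 0 0 -2.9 -1;0 0 0 0 0 0 -1"

```text
time_s: 20.65
position: [557.7, -181.9, 161.0]
eef_rot: [[-0.965, -0.262, -0.001], [-0.262, 0.965, 0.0], [0.001, 0.001, -1.0]]
wrist_force: [-0.5, -0.4, -1.1]
grip_width: 47.9
grip_force: 61.8
```

```bash
cat >> h.py <<'E'
def rest():
    s=robot.read_state(); p=s["position"]-[636,-162.6,0]; R=s["eef_rot"]
    r=np.array([.9646,.2639]); y=np.array([-.2639,.9646])
    print("TCP rest frame",p[:2]@r,p[:2]@y,p[2],"yaw",np.degrees(np.arctan2(-R[1,0],-R[0,0])),"R",R.round(4).tolist(),s["wrist_force"].round(1),s["grip_width"],s["time_s"])
E
python3 - <<'E'
from h import *
c=grab("wrist","w7"); rest(); s=robot.read_state()
t=(cloud(c)-s["position"])@s["eef_rot"]
for v in range(219,370,15): print(v,np.median(t[v-1:v+2,265:297].reshape(-1,3),0).round(1))
E
```

```text
TCP rest frame -80.64374029234112 2.0543731490370303 160.97461808221354 yaw 15.083567545486252 R [[-0.9655, -0.2602, -0.0009], [-0.2602, 0.9655, 0.0003], [0.0008, 0.0005, -1.0]] [ 0.1  0.1 -0.6] 48.27923923938655 20.7
219 [-26.1   0.  153. ]
234 [ 22.1   0.1 -21.1]
249 [ 16.7   0.2 -21.1]
264 [ 11.    0.2 -21.1]
279 [  5.2   0.2 -21.1]
294 [ -0.7   0.3 -20.9]
309 [ -6.7   0.2 -21. ]
324 [-12.8   0.1 -21.1]
339 [-19.2   0.2 -21. ]
354 [-25.7   0.2 -20.8]
369 [-32.4   0.2 -20.9]
```

Emit:
carry_out:
  targets: "0.6 -0.2 1 0 0 0 -1;0 0 1.5 0 0 0 -1;0 0 2 0 0 0 -1;0 0 2 0 0 0 -1;0 0 2 0 0 0 -1;0 0 1.5 0 0 0 -1;0 0 1 0 0 0 -1;0 0 0 0 0 0 -1"

```text
time_s: 21.37
position: [550.7, -184.4, 48.7]
eef_rot: [[-0.965, -0.261, -0.005], [-0.261, 0.965, 0.001], [0.005, 0.003, -1.0]]
wrist_force: [-0.6, 1.0, -0.9]
grip_width: 48.5
grip_force: 61.8
```

Run:
```python
from h import *
rest(); a=grab("side","s2")["image"][175:275,290:390]; b=grab("top","t2")["image"][140:240,260:360]
cv2.imwrite("pics/r2.png",cv2.hconcat([cv2.resize(x,(400,400),interpolation=cv2.INTER_NEAREST) for x in(a,b)])[:,:,::-1])
```

```text
TCP rest frame -88.05630050115165 1.5161489718489605 48.691943637772276 yaw 15.11393343657171 R [[-0.9654, -0.2607, -0.0053], [-0.2607, 0.9654, 0.0014], [0.0048, 0.0027, -1.0]] [-0.6  1.  -0.9] 48.46606991351698 21.3667
```

View pics/r2.png

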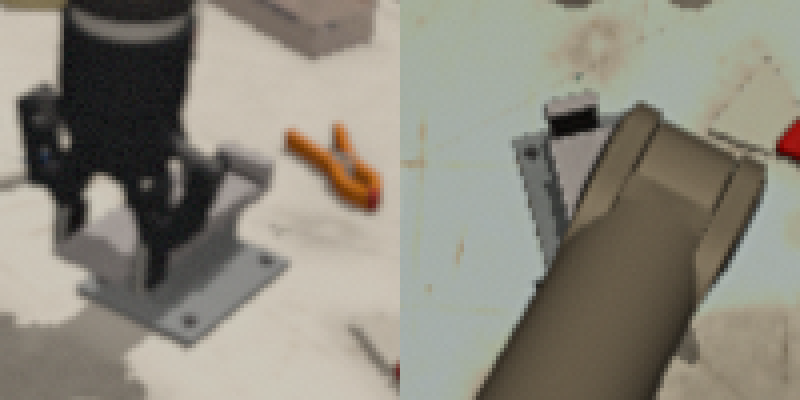

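The side crop shows the blank held flat over the pad. In the top crop its far end is at about y=132 and the stop face at y≈108, a gap of about 18 mm. I'll measure the offset across the pad.

Run:
```python
from h import *
c=dict(np.load("t2.npz")); im=c["image"].astype(int).mean(-1)
def f(p): d=p[:,:2]-[636,-162.6]; return np.c_[d@[.9646,.2639],d@[-.2639,.9646]].round(1)
for v in (165,167,169,171,173,176,180,184,188): print(v,im[v,292:318].astype(int))
# stop: 
for v in(165,166,167):
    u=np.where(im[v,290:320]>0)[0]
print("stop row166 px 296.5,309.5->",f(ray(c,[(296.5,166),(309.5,166)],72)).tolist())
```

```text
165 [162 166 167 166 153 148 133 134 139 139 138 137 138 138 139 140 136 147
 169 169 167 167 167 167 169 171]
167 [165 168 170 152  87 136 142 145 142 130 109  94  84  72  44  25  38 106
 170 172 170 171 168 153 138 106]
169 [166 168 170 156  95  59  47  32  21  20  13  13  11   8  10  11  23  66
 115 112 113 110  99  73  73  83]
171 [168 168 171 174 159  71  16  10  14  14  15  12  11  11  11  12  18  48
  92 108 112  78  47  69  88  92]
173 [144 139 130 112 107  59  31  14  20  29  33  59  90 117 113 118 127 147
 143 131  88  56  79  89  92  92]
176 [ 86  87 105  78  57  89 142 141 138 139 138 134 137 135 132 133 137 136
 102  47  77  92  95  90  91  92]
180 [101  96 111 109  85  58  83 140 141 137 139 136 135 137 138 132  98  43
  71  91  94  92  92  91  93  91]
184 [107 107 106 107 108  96  57  81 142 142 138 140 140 134 102  40  69  98
  98  96  95  95  93  89  77  84]
188 [ 99 103 108 110  99  62  57  53  83 144 143 141 122  45  73 111 109 107
 106 105 103  98  77  85  91  93]
stop row166 px 296.5,309.5-> [[63.4, 17.1], [53.4, -20.5]]
```

Run:
```python
from h import *
c=dict(np.load("t2.npz"))
def f(uv,z): d=ray(c,uv,z)[:,:2]-[636,-162.6]; return np.c_[d@[.9646,.2639],d@[-.2639,.9646]].round(1).tolist()
print("blank left",f([(297.6,176),(298.3,180),(299.2,184),(299.9,188)],69.7))
print("blank far edge",f([(304,172.8),(299.,174.6)],69.7))
print("stop top edge near",f([(299,168.2),(304,166.8)],72)); print("stop left",f([(295.6,167),(295.4,165)],72)); print("stop right",f([(308.3,163),(308.7,165)],72))
```

```text
blank left [[33.5, 21.8], [21.2, 22.9], [8.7, 23.5], [-3.6, 24.7]]
blank far edge [[38.0, 0.6], [36.6, 16.6]]
stop top edge near [[55.0, 11.7], [55.3, -3.9]]
stop left [[61.2, 20.6], [67.3, 19.5]]
stop right [[63.3, -19.5], [57.0, -19.0]]
```

Emit:
carry_out:
  targets: "-0.3 0.15 0.1 0 0 0 -1;-0.3 0 0.1 0 0 0 -1;-0.3 0 0 0 0 0 -1;-0.2 0 0 0 0 0 -1;-0.2 0 0 0 0 0 -1;-0.1 0 0 0 0 0 -1;0 0 0 0 0 0 -1;0 0 0 0 0 0 -1"

```text
time_s: 22.13
position: [565.8, -179.9, 49.3]
eef_rot: [[-0.965, -0.262, -0.0], [-0.262, 0.965, -0.0], [0.0, -0.0, -1.0]]
wrist_force: [0.2, 0.3, 0.2]
grip_width: 48.1
grip_force: 61.9
```

Run:
```python
from h import *
rest()
```

```text
TCP rest frame -72.29726984833064 1.8503019913878758 49.287851379114464 yaw 15.165743619419382 R [[-0.9652, -0.2616, -0.0001], [-0.2616, 0.9652, -0.0001], [0.0001, -0.0, -1.0]] [0.2 0.3 0.2] 48.09162252219244 22.1333
```

Emit:
carry_out:
  targets: "0 0 0.1 0 0 0 -1;0 0 0.1 0 0 0 -1;0 0 0.1 0 0 0 -1;-0.05 0 0 0 0 0 -1;-0.05 0 0 0 0 0 -1;0 0 0 0 0 0 -1;0 0 0 0 0 0 -1;0 0 0 0 0 0 -1"

```text
time_s: 22.8
position: [566.8, -179.6, 46.3]
eef_rot: [[-0.965, -0.262, 0.0], [-0.262, 0.965, 0.0], [-0.0, -0.0, -1.0]]
wrist_force: [1.2, 0.6, -0.8]
grip_width: 48.0
grip_force: 61.9
```

Emit:
carry_out:
  targets: "-0.02 0 0 0 0 0 -1;-0.02 0 0 0 0 0 -1;-0.01 0 0 0 0 0 -1;0 0 0 0 0 0 -1;0 0 0 0 0 0 -1;0 0 0 0 0 0 -1;0 0 0 0 0 0 -1;0 0 0 0 0 0 -1"

```text
time_s: 23.47
position: [567.2, -179.4, 46.3]
eef_rot: [[-0.965, -0.262, 0.0], [-0.262, 0.965, 0.0], [-0.0, 0.0, -1.0]]
wrist_force: [-0.8, 0.3, -1.2]
grip_width: 48.1
grip_force: 61.9
```

Emit:
carry_out:
  targets: "-0.02 0 0 0 0 0 -1;-0.02 0 0 0 0 0 -1;-0.01 0 0 0 0 0 -1;0 0 0 0 0 0 -1;0 0 0 0 0 0 -1;0 0 0 0 0 0 -1;0 0 0 0 0 0 -1;0 0 0 0 0 0 -1"

```text
time_s: 24.13
position: [567.7, -179.3, 46.3]
eef_rot: [[-0.965, -0.262, 0.0], [-0.262, 0.965, 0.0], [-0.0, 0.0, -1.0]]
wrist_force: [0.2, -0.2, 0.2]
grip_width: 48.4
grip_force: 61.9
```

Emit:
carry_out:
  targets: "-0.02 0 0 0 0 0 -1;-0.02 0 0 0 0 0 -1;-0.01 0 0 0 0 0 -1;0 0 0 0 0 0 -1;0 0 0 0 0 0 -1;0 0 0 0 0 0 -1;0 0 0 0 0 0 -1;0 0 0 0 0 0 -1"

```text
time_s: 24.8
position: [568.2, -179.2, 46.3]
eef_rot: [[-0.965, -0.262, -0.0], [-0.262, 0.965, 0.0], [0.0, 0.0, -1.0]]
wrist_force: [-0.2, 0.1, 0.2]
grip_width: 48.5
grip_force: 61.9
```

Emit:
carry_out:
  targets: "-0.02 0 0 0 0 0 -1;-0.02 0 0 0 0 0 -1;-0.02 0 0 0 0 0 -1;0 0 0 0 0 0 -1;0 0 0 0 0 0 -1;0 0 0 0 0 0 -1;0 0 0 0 0 0 -1;0 0 0 0 0 0 -1"

```text
time_s: 25.47
position: [568.3, -179.2, 46.1]
eef_rot: [[-0.965, -0.261, -0.001], [-0.261, 0.965, 0.0], [0.001, 0.0, -1.0]]
wrist_force: [-1.9, -0.3, -1.4]
grip_width: 48.0
grip_force: 61.9
```

Emit:
carry_out:
  targets: "-0.02 0 0 0 0 0 -1;-0.01 0 0 0 0 0 -1;0 0 0 0 0 0 -1;0 0 0 0 0 0 -1;0 0 0 0 0 0 -1;0 0 0 0 0 0 -1;0 0 0 0 0 0 -1;0 0 0 0 0 0 -1"

```text
time_s: 26.13
position: [568.4, -179.2, 46.1]
eef_rot: [[-0.965, -0.261, -0.001], [-0.261, 0.965, -0.0], [0.001, 0.0, -1.0]]
wrist_force: [-4.4, -1.7, -1.1]
grip_width: 48.0
grip_force: 61.9
```

Emit:
carry_out:
  targets: "0.04 0 0 0 0 0 -1;0.04 0 0 0 0 0 -1;0 0 0.05 0 0 0 -1;0 0 0.05 0 0 0 -1;0 0 0.05 0 0 0 -1;0 0 0.03 0 0 0 -1;0 0 0 0 0 0 -1;0 0 0 0 0 0 -1"

```text
time_s: 26.8
position: [568.4, -179.2, 44.6]
eef_rot: [[-0.965, -0.262, 0.0], [-0.262, 0.965, -0.0], [-0.0, -0.0, -1.0]]
wrist_force: [-3.3, -1.3, -0.4]
grip_width: 47.9
grip_force: 61.9
```

Emit:
carry_out:
  targets: "0 0 0.02 0 0 0 -1;0 0 0.02 0 0 0 -1;0 0 0 0 0 0 -1;0 0 0 0 0 0 -1;0 0 0 0 0 0 -1;0 0 0 0 0 0 -1;0 0 0 0 0 0 -1;0 0 0 0 0 0 -1"

```text
time_s: 27.47
position: [568.4, -179.2, 44.2]
eef_rot: [[-0.965, -0.262, 0.0], [-0.262, 0.965, -0.0], [-0.0, -0.0, -1.0]]
wrist_force: [-4.0, -1.1, -0.9]
grip_width: 48.2
grip_force: 61.9
```

Emit:
carry_out:
  targets: "0.03 0 0 0 0 0 -1;0.02 0 0 0 0 0 -1;0 0 0.02 0 0 0 -1;0 0 0.01 0 0 0 -1;0 0 0 0 0 0 -1;0 0 0 0 0 0 -1;0 0 0 0 0 0 -1;0 0 0 0 0 0 -1"

```text
time_s: 28.13
position: [568.3, -179.1, 43.9]
eef_rot: [[-0.965, -0.262, 0.001], [-0.262, 0.965, 0.0], [-0.001, -0.0, -1.0]]
wrist_force: [-0.7, -0.8, 0.0]
grip_width: 47.9
grip_force: 61.9
```

Free of the stop now; I'll keep lowering.

Emit:
carry_out:
  targets: "0 0 0.02 0 0 0 -1;0 0 0.02 0 0 0 -1;0 0 0 0 0 0 -1;0 0 0 0 0 0 -1;0 0 0 0 0 0 -1;0 0 0 0 0 0 -1;0 0 0 0 0 0 -1;0 0 0 0 0 0 -1"

```text
time_s: 28.8
position: [568.2, -179.1, 43.4]
eef_rot: [[-0.965, -0.262, 0.001], [-0.262, 0.965, 0.0], [-0.001, -0.0, -1.0]]
wrist_force: [0.8, 0.1, -0.9]
grip_width: 47.9
grip_force: 61.9
```

Emit:
carry_out:
  targets: "0 0 0.02 0 0 0 -1;0 0 0.02 0 0 0 -1;0 0 0 0 0 0 -1;0 0 0 0 0 0 -1;0 0 0 0 0 0 -1;0 0 0 0 0 0 -1;0 0 0 0 0 0 -1;0 0 0 0 0 0 -1"

```text
time_s: 29.47
position: [567.9, -179.3, 43.0]
eef_rot: [[-0.965, -0.262, 0.0], [-0.262, 0.965, -0.0], [-0.0, -0.0, -1.0]]
wrist_force: [-0.3, 0.5, -1.3]
grip_width: 47.9
grip_force: 61.9
```

Emit:
carry_out:
  targets: "0 0 0.02 0 0 0 -1;0 0 0.02 0 0 0 -1;0 0 0 0 0 0 -1;0 0 0 0 0 0 -1;0 0 0 0 0 0 -1;0 0 0 0 0 0 -1;0 0 0 0 0 0 -1;0 0 0 0 0 0 -1"

```text
time_s: 30.13
position: [567.9, -179.3, 42.8]
eef_rot: [[-0.965, -0.262, 0.0], [-0.262, 0.965, 0.0], [-0.0, -0.0, -1.0]]
wrist_force: [-1.1, 0.2, 2.7]
grip_width: 48.2
grip_force: 62.2
```

Emit:
carry_out:
  targets: "0 0 0.01 0 0 0 -1;0 0 0 0 0 0 -1;0 0 0 0 0 0 -1;0 0 0 0 0 0 0.2;0 0 0 0 0 0 0.25;0 0 0 0 0 0 0.3;0 0 0 0 0 0 0.4;0 0 0 0 0 0 0.6"
  grip_force: 20

```text
time_s: 30.8
position: [567.8, -179.2, 42.2]
eef_rot: [[-0.965, -0.262, -0.0], [-0.262, 0.965, 0.0], [0.0, 0.0, -1.0]]
wrist_force: [-0.5, -0.2, 0.4]
grip_width: 68.0
grip_force: 0.0
```

Emit:
carry_out:
  targets: "0 0 0 0 0 0 0.8;0 0 0 0 0 0 1;0 0 0 0 0 0 1;0 0 -0.5 0 0 0 1;0 0 -1 0 0 0 1;0 0 -2 0 0 0 1;0 0 -3 0 0 0 1;0 0 -2 0 0 0 1"

```text
time_s: 31.47
position: [568.7, -179.9, 130.7]
eef_rot: [[-0.965, -0.261, 0.003], [-0.261, 0.965, -0.001], [-0.003, -0.002, -1.0]]
wrist_force: [0.5, -0.0, 0.1]
grip_width: 85.3
grip_force: 0.0
```

Emit:
carry_out:
  targets: "2 0 -1 0 0 0 1;3 0 -1 0 0 0 1;3 0 -1 0 0 0 1;3 0 -1 0 0 0 1;2 0 -1 0 0 0 1;0 0 0 0 0 0 1;0 0 0 0 0 0 1;0 0 0 0 0 0 1"

```text
time_s: 32.13
position: [443.4, -212.9, 178.2]
eef_rot: [[-0.965, -0.262, 0.002], [-0.262, 0.965, 0.0], [-0.002, -0.0, -1.0]]
wrist_force: [-0.2, 0.5, -0.2]
grip_width: 85.4
grip_force: 0.0
```

Run:
```python
from h import *
rest(); c=grab("wrist","w9"); t=grab("top","t9"); b=t["image"][140:240,260:360]
cv2.imwrite("pics/r9.png",np.hstack([cv2.resize(c["image"],(530,398)),cv2.resize(b,(260,398))])[:,:,::-1])
P=cloud(t)
def f(p): d=p[...,:2]-[636,-162.6]; return np.stack([d@[.9646,.2639],d@[-.2639,.9646],p[...,2]],-1)
for n,c in(("top",t),("wrist",c)):
    q=f(cloud(c)); im=c["image"].mean(-1); m=(abs(q[...,1])<35)&(q[...,0]>-110)&(q[...,0]<56)&(q[...,2]>57)&(q[...,2]<70)&(im>50)
    p=q[m]; print(n,m.sum()); 
    if m.sum()>50: print(cv2.minAreaRect(p[:,:2].astype(np.float32)),np.median(p[:,2]),np.polyfit(p[:,0],p[:,2],1))
```

```text
TCP rest frame -199.02168772043046 2.346830994003711 178.19919829346614 yaw 15.20492275144261 R [[-0.965, -0.2623, 0.0022], [-0.2623, 0.965, 0.0001], [-0.0022, -0.0004, -1.0]] [-0.2  0.5 -0.2] 85.35373588718879 32.1333
top 792
((-19.635387420654297, 0.17479896545410156), (50.42253875732422, 151.37796020507812), 88.79694366455078) 64.33727276117827 [-1.12031064e-03  6.42883665e+01]
wrist 2766
((-74.76443481445312, 2.7600746154785156), (49.95511245727539, 41.820655822753906), 88.77523803710938) 63.99967667543956 [7.71319611e-03 6.45599688e+01]
```

View pics/r9.png

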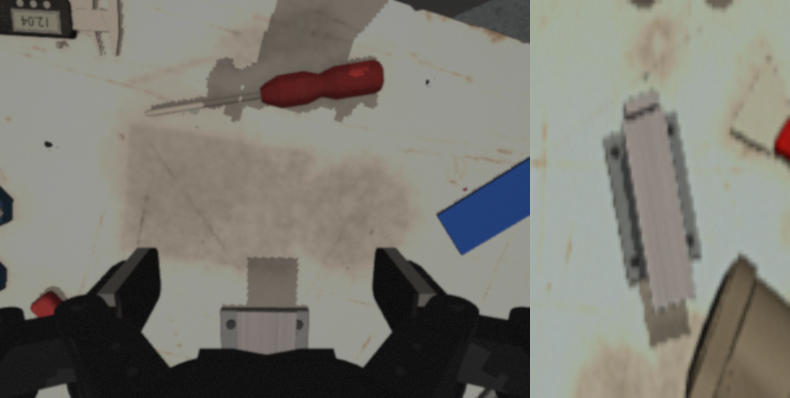

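The right-hand (top view) crop shows the blank lying flat, centred and lengthwise against the stop, with its far end at about (640,112). The gripper is clear of it. Handing in.

```bash
python3 -c "
from cell import robot
print(robot.job_done())"
```

```text
the job is handed in; nothing more can be done
None
```

The blank is laid flat and lengthwise on the rest's pad, about 0.5 mm from the end stop, and released; the job is handed in at about 32 s, and the hand-in returned no verdict.

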